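# Turn the sample carousel to the reader and scan

## Robot

A 6-joint arm with a two-finger parallel gripper is mounted at the origin on the work surface. World frame = base frame: x ahead of the robot, y to its left, z up, the work surface at z = 0. Lengths are in mm, angles in rad, forces in N, time in s.
With the tool pointing down it reaches from about 250 to 800 mm from the base axis. Payload 8.5 kg.
Tool frame: the origin (TCP) lies at the very end of the fingers, on their centre line; the grasp point (between the pads) lies 19 mm behind it; z points along the fingers, y is the direction in which the jaws open and shut (so a half turn about z gives the same grasp; the last joint's range is limited). The gripper opens to 85 mm and grips with 20 to 120 N. Pads are 22 mm wide; open, the fingers measure 114 mm over their backs; the gripper's body (76 mm by 85 mm) begins 54 mm behind the grasp point. The pads swing forward as they close: fully open they stand 13 mm farther back than shut.
Start: joints at [1.29, 0.238, -0.013, 1.319, 0, 1.571], TCP at [145.476, 504.396, 231.276] pointing down, gripper open.
Joint ranges: [-2.66, 2.66], [-1.03, 1.9], [-1.14, 1.46], [-1.82, 2.27], [-1.45, 1.34], [-3.14, 3.14]. Speed limits (rad/s): [2.22, 2.22, 2.79, 3.14, 3.14, 3.14].

## Interface

Orientations are given as a unit quaternion [x, y, z, w].
In Python, from bench import bot gives the robot as it stands.
- The arm moves only by the shell command python3 -m jog 'ROWS' [OPENING] [FORCE]. ROWS is JSON, a list of rows, each a list of 2 entries, a list of its own where there are three numbers: the shift along the tool's x, y, z in mm, then the turn about the tool's z in degrees. A call has 1 to 12 rows; each row shifts and turns the commanded pose from where the row before left it, along the tool's axes as they then stand; what a row does not reach is not made up. A row lasts 1/10 s, in which the tool goes at most 50 mm and 8.59 degrees, less where a joint would pass 70% of its speed; a pose out of reach is approached as far as the arm can. A call with a gripper value outside its range is refused whole. OPENING is the opening, from 0 (shut) to 1 (fully open), set as the call begins (- or left out, the last holds). The fingers move at their own pace and stop on an object; FORCE is the grip in N (left out, the last holds). Time passes only in rows, so rows that do not move let the fingers close. It gives the time, the measured TCP pose, the force and the opening at its end, in the units of the state.
- bot.sense(): the state, without advancing time (a new reading comes with each control period).
- bot.read_camera(name): name is "scene" or "top"; returns a dict with "img" (480x640x3 uint8, red, green, blue), "intrinsics" (3x3 intrinsics, pixels), "R" (3x3) and "t" (3): a world point X has camera coordinates R X + t. Camera axes: x right, y down, z forward; pixel columns grow to the right and rows downward; lengths in mm; the calibration is good to about 2 mm. A picture is of the moment at which its call begins. There is no depth.
- bot.job_done(): hands the job in, once; it reports no verdict.
The state is a dict: "time_s": time; "q": joint angles; "dq": joint speeds; "joint_efforts": joint torques, N m; "eef_pos": TCP position; "eef_rot": TCP orientation; "wrist_force": force on the tool from outside, world axes, zero at the start; "wrist_torque": the same for the moment, N m; "width": opening from 0.0 (shut) to 1.0 (fully open).
Only numpy, scipy, OpenCV 4.12 (cv2) and the standard library are available. Lean on these libraries where they do the work, as an engineer would, in place of code of your own. Each camera call takes 0.05 s, during which the arm holds its last target. There are 200 camera calls.

## Task

Push on the blue paddles of the sample carousel with a fingertip to turn it until the small amber bottle stands squarely in front of the label reader's window, on the red line. Then press the reader's green button fully down and move away. Do not touch or lift any of the bottles, push the paddles gently without gripping them, do not press the button before the amber bottle is in place, and leave the other things on the bench where they are.

Things in the scene. Friction and masses are not known exactly. Their poses are not given: they have to be found in the camera images.
- stand: Fixed white stand with label reader. Origin on the bench, on the carousel's turning axis; +x points level to the middle of the reader's window (red line along it), z up. Foot radius 100 mm, 18 mm high. Reader: cream box 100 mm high, 66 mm wide, x = 175 to 230 mm, black window facing the carousel. The amber bottle is in place when on the +x axis, next to the window.
- carousel (a joint): Turning angle of the carousel, rad; 0 at the start wherever it stands, growing counter-clockwise from above, free for a full turn either way, clear of the reader. About 2 N on a paddle turns it; it stays where left. Aluminium deck, radius 85 mm, 30 to 42 mm above the bench, three wells (grey rings, 52 mm wide, 10 mm high) 120 degrees apart.
- paddle0 (a point): Upright blue plastic paddle on the end of a 12 mm wide steel spoke; three equal ones, each half-way between two wells. 36 mm long radially, 8 mm thick, 36 to 76 mm above the bench, flat faces along the turning direction. This point is the middle of its top edge, 132 mm from the carousel's axis (it ends at 150 mm). May be pushed either way.
- paddle1 (a point): The second paddle, like paddle0.
- paddle2 (a point): The third paddle, like paddle0.
- amber_mid (a point): Middle (half-way up) of the brown (amber) glass bottle with a blue cap, the one to be scanned, standing loose in one of the carousel's three wells; bottle 40 mm in diameter and 64 mm high, 60 g, its foot 42 mm above the bench, its axis 56 mm from the carousel's axis. Not to be touched or lifted.
- white_mid (a point): Middle (half-way up) of the white plastic bottle with a red cap standing loose in one of the carousel's three wells; bottle 40 mm in diameter and 64 mm high, 60 g, its foot 42 mm above the bench, its axis 56 mm from the carousel's axis. Not to be touched or lifted.
- green_mid (a point): Middle (half-way up) of the green glass bottle with a white cap standing loose in one of the carousel's three wells; bottle 40 mm in diameter and 64 mm high, 60 g, its foot 42 mm above the bench, its axis 56 mm from the carousel's axis. Not to be touched or lifted.
- scan_top (a point): Middle of the top face of the reader's green push button, 26 mm in diameter, on the reader's top 202 mm out along the stand's +x; pressed straight down. Its given height is where the top lies when up.
- scan (a joint): Travel of the green button, m: 0 up, 0.006 fully down; a spring returns it. Fully down takes 5 N.
- beaker: Clear glass beaker, 70 mm in diameter, 90 mm high, standing on the bench; origin at the middle of its underside. Leave alone.
- dish: Red plastic dish lid, 90 mm in diameter, 15 mm high, lying on the bench; origin at the middle of its underside. Leave alone.
- tiprack: Yellow pipette-tip rack with a blue top, 120 x 85 mm, 55 mm high; origin at the middle of its underside. Leave alone.
- media: Clear glass bottle with a blue cap, 72 mm in diameter, 150 mm high, standing on the bench; origin at the middle of its underside. Leave alone.
- marker: White and black marker pen lying on the bench, 135 mm long, 16 mm thick; origin under its middle. Leave alone.

How it is judged:
By the outcome, as a careful person would: the job done as asked, in the order asked, and still so for the second after the job is handed in, with the robot touching nothing.
It also fails if it takes over 64 s, if anything falls off the work surface, if the arm or the gripper's body presses on something with over 40 N, if the wrist force passes 120 N, or if a joint passes its speed limit or range.

## Working session

There is one attempt and no reset: what is moved stays moved. The work goes in short steps, Python scripts to look and compute and a shell command to move; the robot and the scene stay as the last step left them, time stands still between calls to the robot, and variables do not carry over. Pictures are saved under pics/ and viewed, about 8 in all and at most 12, crops included, and the job is handed in when it is done.

```bash
mkdir -p pics; ls; python3 - <<'E'
from bench import bot
import cv2,numpy as np
for n in("scene","top"):
    c=bot.read_camera(n); cv2.imwrite(f"pics/{n}0.png",c["img"][:,:,::-1])
    print(n,np.array(c["intrinsics"]).tolist(),np.round(c["R"],3).tolist(),np.round(c["t"],1), -np.array(c["R"]).T@c["t"])
print(bot.sense())
E
```

```text
pics
scene [[593.8388764835877, 0.0, 321.63832670520407], [0.0, 593.8388764835877, 234.70342750493057], [0.0, 0.0, 1.0]] [[-0.634, 0.773, -0.016], [0.625, 0.501, -0.599], [-0.455, -0.389, -0.801]] [ 329.9 -222.3 1698.8] [1120.93423267  517.90723073 1232.6678591 ]
top [[592.4738456120041, 0.0, 309.9930279859135], [0.0, 592.4738456120041, 236.6383024771897], [0.0, 0.0, 1.0]] [[0.014, -1.0, -0.002], [-0.987, -0.013, -0.16], [0.159, 0.004, -0.987]] [ -27.2  507.4 1617.9] [ 243.20659341  -27.3349282  1678.08525146]
{'time_s': 0.1, 'q': array([ 1.29003808e+00,  2.38716079e-01, -1.41694399e-02,  1.31922247e+00,
        3.56503375e-06,  1.57077575e+00]), 'dq': array([-0.00071505, -0.00246056,  0.00154968, -0.00098654,  0.00050679,
        0.00092804]), 'joint_efforts': array([-3.70987182e-04, -5.39720678e+01,  3.46998274e+01,  1.34213033e-02,
       -8.08333812e-05, -4.56482596e-06]), 'eef_pos': array([145.36177354, 504.07520028, 230.74459516]), 'eef_rot': array([ 1.39908300e-01,  9.90164248e-01, -6.49129331e-04, -9.35345770e-05]), 'wrist_force': array([ 0.4988083 ,  0.6460361 , -0.82183079]), 'wrist_torque': array([-0.01468722,  0.04067685,  0.0157574 ]), 'width': 0.9987934515888051}
```

View pics/top0.png

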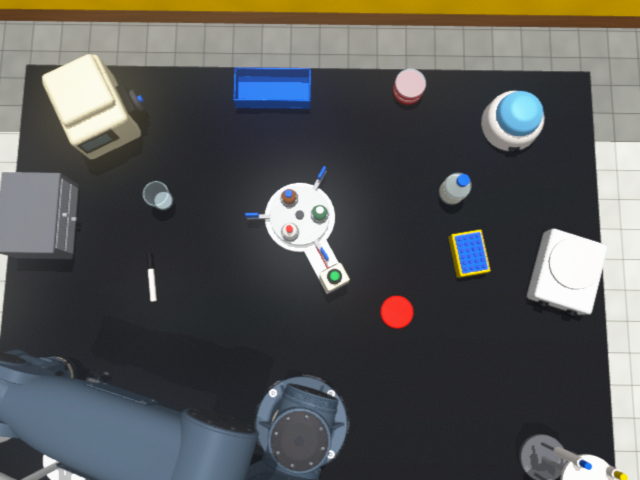

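View pics/scene0.png

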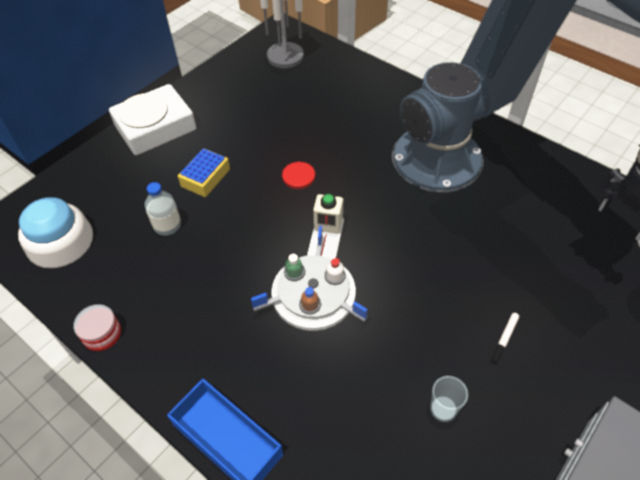

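The top view shows the carousel hub at about (299,215), amber at (289,197), white at (290,232), and green at (319,213). The paddles are at about (250,216), (321,174) and (323,254), and the green button is at (335,276), on the robot side. The scene view agrees.

```bash
cat > h.py <<'E'
from bench import bot
import cv2,numpy as np
def ray(c,uv,z):
    K,R,t=(np.array(c[k],float) for k in("intrinsics","R","t"))
    o=-R.T@t; d=R.T@np.linalg.solve(K,[uv[0],uv[1],1]); return o+d*(z-o[2])/d[2]
def proj(c,X):
    K,R,t=(np.array(c[k],float) for k in("intrinsics","R","t"))
    p=K@(R@np.array(X,float)+t); return p[:2]/p[2]
def blobs(c,lo,hi,box,amin=6):
    h=cv2.cvtColor(c["img"],cv2.COLOR_RGB2HSV); m=cv2.inRange(h,lo,hi)
    k=np.zeros_like(m); k[box[1]:box[3],box[0]:box[2]]=255; m&=k
    n,l,s,ce=cv2.connectedComponentsWithStats(m)
    return [(s[i,4],ce[i].round(2)) for i in range(1,n) if s[i,4]>=amin]
BOX={"top":(235,150,360,300),"scene":(235,185,385,345)}
COL={"blue":((105,120,60),(125,255,255)),"green":((45,90,40),(85,255,255)),"red":((0,150,90),(6,255,255)),"amber":((6,100,40),(20,255,200))}
E
python3 - <<'E'
from h import *
for n in("top","scene"):
    c=bot.read_camera(n)
    for k,(lo,hi) in COL.items():
        for a,p in blobs(c,lo,hi,BOX[n]):
            print(n,k,a,p,[ray(c,p,z)[:2].round(1).tolist() for z in(56,76,106)])
    x0,y0,x1,y1=BOX[n]
    cv2.imwrite(f"pics/{n}1.png",cv2.resize(c["img"][y0:y1,x0:x1,::-1],None,fx=4,fy=4,interpolation=cv2.INTER_CUBIC)[:600])
    # deck: bright low-saturation blob
    h=cv2.cvtColor(c["img"],cv2.COLOR_RGB2HSV)
E
python3 - <<'E'
import cv2,numpy as np
a=cv2.imread('pics/top1.png');b=cv2.imread('pics/scene1.png');
h=max(a.shape[0],b.shape[0]);f=lambda i:cv2.copyMakeBorder(i,0,h-i.shape[0],0,0,0)
o=np.hstack([f(a),f(b)]);cv2.imwrite('pics/both1.png',cv2.resize(o,None,fx=800/o.shape[1],fy=800/o.shape[1]));print(800/o.shape[1]*4,a.shape)
E
```

```text
top blue 56 [321.5  171.88] [[690.9, -50.3], [685.3, -50.1], [677.1, -49.6]]
top blue 39 [288.   193.15] [[628.1, 43.0], [623.3, 42.2], [616.2, 40.9]]
top blue 70 [251.23 214.2 ] [[566.5, 144.5], [562.5, 142.3], [556.5, 139.2]]
top blue 32 [324.09 253.34] [[459.1, -60.0], [456.4, -59.6], [452.4, -58.9]]
top green 27 [319.85 214.15] [[569.2, -47.0], [565.2, -46.8], [559.1, -46.4]]
top green 86 [334.42 275.52] [[398.1, -88.9], [396.2, -88.1], [393.3, -87.0]]
top red 26 [289.  228.5] [[527.4, 38.3], [523.9, 37.5], [518.6, 36.2]]
top amber 70 [288.76 197.73] [[614.9, 40.6], [610.3, 39.8], [603.5, 38.5]]
scene blue 31 [319.68 232.23] [[449.7, -63.0], [461.1, -53.1], [478.2, -38.3]]
scene blue 54 [309.02 291.07] [[596.6, 26.0], [605.5, 34.4], [618.8, 46.9]]
scene blue 172 [258.51 299.08] [[685.6, -50.5], [693.0, -40.8], [704.1, -26.3]]
scene blue 132 [359.93 308.89] [[560.3, 146.0], [569.9, 152.3], [584.2, 161.8]]
scene green 93 [328.06 198.51] [[351.6, -115.6], [364.7, -104.9], [384.3, -88.7]]
scene red 67 [297.63 186.15] [[368.5, -205.2], [381.3, -192.9], [400.5, -174.5]]
scene red 39 [335.1  261.92] [[495.3, 22.3], [505.9, 30.7], [521.9, 43.4]]
scene amber 180 [309.09 301.59] [[617.9, 44.2], [626.4, 52.2], [639.3, 64.3]]
2.909090909090909 (600, 500, 3)
```

View pics/both1.png

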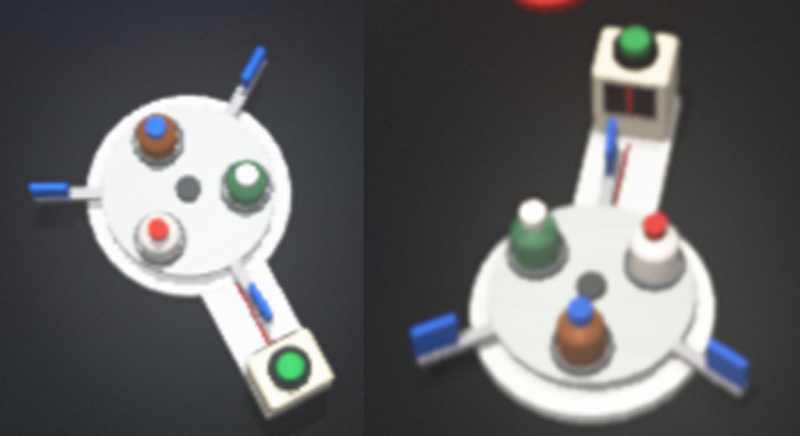

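The 4× crops confirm it: the button end of the stand points towards the robot, and amber is almost opposite the reader. Next I'll triangulate from the two views to fix the axis and angles.

```bash
cat >> h.py <<'E'
def tri(cs,ps):
    A=[np.array(c["intrinsics"])@np.c_[c["R"],c["t"]] for c in cs]
    X=cv2.triangulatePoints(A[0],A[1],np.array(ps[0],float).reshape(2,1),np.array(ps[1],float).reshape(2,1)).ravel(); return X[:3]/X[3]
def ang(v): return np.degrees(np.arctan2(v[1],v[0]))%360
E
python3 - <<'E'
from h import *
cs=[bot.read_camera(n) for n in("top","scene")]
P={"pA":((321.5,171.88),(258.51,299.08)),"pB":((251.23,214.2),(359.93,308.89)),"pC":((324.09,253.34),(319.68,232.23)),
"amcap":((288,193.15),(309.02,291.07)),"redcap":((289,228.5),(335.1,261.92)),"btn":((334.42,275.52),(328.06,198.51)),
"hub":((188/2.909+235,188/2.909+150),((590-364)/2.909+235,285/2.909+185))}
X={k:tri(cs,v) for k,v in P.items()}
ctr=(X["pA"]+X["pB"]+X["pC"])/3
print("ctr",ctr.round(1))
for k,v in X.items(): d=v-ctr; print(k,v.round(1),"r",np.hypot(*d[:2]).round(1),"ang",ang(d).round(1))
E
```

```text
ctr [569.8  12.7  63.5]
pA [688.4 -49.1  61.6] r 133.7 ang 332.5
pB [564.2 145.8  61.5] r 133.2 ang 92.4
pC [456.8 -58.6  67.3] r 133.6 ang 212.3
amcap [616.8  42.6  99.3] r 55.7 ang 32.5
redcap [518.8  38.3  98.3] r 57.0 ang 153.3
btn [391.4 -85.2 115.5] r 203.5 ang 208.7
hub [568.8  11.1  42.2] r 1.8 ang 238.3
```

The measurements agree with the given sizes: paddles at radius 133, caps at 56, button at 203. Amber is at 32.4° and the reader at 208.7°, so it needs about +176° counter-clockwise. I'll do that in two strokes on the left side, well away from the reader.

```bash
python3 -m jog '[[[-44,-18.7,0],0],[[-44,-18.7,0],0],[[-44,-18.7,0],0],[[-44,-18.7,0],0],[[-44,-18.7,0],0],[[-44,-18.7,0],0],[[-44,-18.7,0],0],[[-44,-18.7,0],0],[[-44,-18.7,0],0],[[-44,-18.7,0],0],[[-44,-18.7,0],0],[[-44,-18.7,0],-6]]' 0 20
python3 -m jog '[[[0,0,0],0],[[0,0,0],0],[[0,0,0],0]]'
python3 - <<'E'
from h import *
from scipy.spatial.transform import Rotation as R
s=bot.sense();r=R.from_quat(s["eef_rot"]).as_matrix();d=s["eef_pos"]-[569.4,12,0]
print(s["eef_pos"].round(1),"r",np.hypot(*d[:2]).round(1),"th",ang(d).round(1),"yawx",ang(r[:,0]).round(1),s["q"].round(2),s["width"])
E
```

```text
time_s: 1.5
eef_pos: [591.9, 140.8, 231.3]
eef_rot: [0.088, 0.996, 0.0, 0.0]
wrist_force: [0.1, 0.8, -0.3]
width: 0.002
time_s: 1.8
eef_pos: [590.0, 142.8, 231.2]
eef_rot: [0.088, 0.996, -0.0, -0.0]
wrist_force: [-0.4, 0.3, 0.1]
width: 0.0
[590.  142.8 231.2] r 132.4 th 81.1 yawx 169.9 [0.24 0.38 0.19 1.38 0.   0.41] 0.00012589178762048396
```

```bash
python3 -m jog '[[[0,0,35],0],[[0,0,35],0],[[0,0,35],0],[[0,0,30],0],[[0,0,25],0],[[0,0,16],0],[[0,0,0],0],[[0,0,0],0]]'
python3 - <<'E'
from h import *
c=bot.read_camera("scene"); cv2.imwrite("pics/s2.png",cv2.resize(c["img"][150:350,200:440,::-1],None,fx=3,fy=3,interpolation=cv2.INTER_CUBIC))
E
```

```text
time_s: 2.6
eef_pos: [590.2, 143.4, 56.1]
eef_rot: [0.087, 0.996, 0.0, 0.0]
wrist_force: [0.2, 0.6, 0.4]
width: 0.003
```

View pics/s2.png

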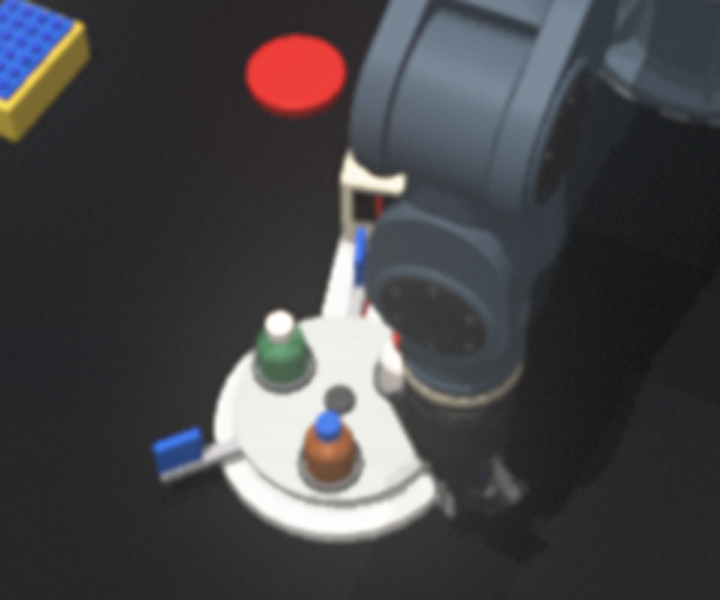

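The crop shows the fingertip down beside the left paddle at about (490,490). The amber bottle at (330,450) hasn't moved, so the first stroke can start.

```bash
python3 -m jog '[[[4.6,-0.1,0],-2],[[4.6,-0.1,0],-2],[[4.6,-0.1,0],-2],[[4.6,-0.1,0],-2],[[6.9,-0.2,0],-3],[[6.9,-0.2,0],-3],[[6.9,-0.2,0],-3],[[6.9,-0.2,0],-3],[[6.9,-0.2,0],-3],[[6.9,-0.2,0],-3],[[4.6,-0.1,0],-2],[[4.6,-0.1,0],-2]]'
python3 - <<'E'
from h import *
from scipy.spatial.transform import Rotation as R
s=bot.sense();r=R.from_quat(s["eef_rot"]).as_matrix();d=s["eef_pos"]-[569.4,12,0]
print(s["eef_pos"].round(1),"r",np.hypot(*d[:2]).round(1),"th",ang(d).round(1),"yawx",ang(r[:,0]).round(1))
for n in("top","scene"):
    c=bot.read_camera(n)
    for k in("blue","amber"):
        for a,p in blobs(c,*COL[k],BOX[n]):
            X=ray(c,p,{"blue":65,"amber":74}[k])-[569.4,12,0]; print(n,k,a,p,"r",np.hypot(*X[:2]).round(1),"ang",ang(X).round(1))
E
```

```text
time_s: 3.85
eef_pos: [523.9, 136.9, 57.1]
eef_rot: [-0.174, 0.985, 0.0, 0.002]
wrist_force: [2.2, 0.4, -0.9]
width: 0.002
[523.9 136.9  57.1] r 133.0 th 110.0 yawx 200.0
top blue 47 [302.15 166.19] r 135.0 ang 356.8
top blue 38 [281.79 199.16] r 61.6 ang 50.6
top blue 58 [339.28 239.09] r 133.8 ang 237.8
top amber 73 [282.56 203.15] r 51.7 ang 60.0
scene blue 78 [296.1  234.92] r 131.9 ang 236.9
scene blue 50 [319.66 290.42] r 38.5 ang 67.9
scene blue 7 [374.29 293.14] r 149.3 ang 112.9
scene blue 141 [271.67 317.48] r 135.8 ang 358.8
scene amber 186 [319.87 300.66] r 68.9 ang 55.4
```

The carousel has turned 25°, with the finger 7° behind the paddle and about 2 N of force, as planned. Continuing the stroke.

```bash
python3 -m jog '[[[4.6,-0.1,0],-2],[[6.9,-0.2,0],-3],[[6.9,-0.2,0],-3],[[6.9,-0.2,0],-3],[[6.9,-0.2,0],-3],[[6.9,-0.2,0],-3],[[6.9,-0.2,0],-3],[[6.9,-0.2,0],-3],[[6.9,-0.2,0],-3],[[6.9,-0.2,0],-3],[[6.9,-0.2,0],-3],[[6.9,-0.2,0],-3]]'
python3 -m jog '[[[6.9,-0.2,0],-3],[[6.9,-0.2,0],-3],[[6.9,-0.2,0],-3],[[6.9,-0.2,0],-3],[[6.9,-0.2,0],-3],[[6.9,-0.2,0],-3],[[6.9,-0.2,0],-3],[[4.6,-0.1,0],-2],[[2.3,0,0],-1],[[0,0,0],0]]'
cat > st.py <<'E'
from h import *
from scipy.spatial.transform import Rotation as R
s=bot.sense();r=R.from_quat(s["eef_rot"]).as_matrix();d=s["eef_pos"]-[569.4,12,0]
print(s["eef_pos"].round(1),"r",np.hypot(*d[:2]).round(1),"th",ang(d).round(1),"yawx",ang(r[:,0]).round(1),"q",s["q"].round(2),"F",s["wrist_force"].round(1))
for n in("top","scene"):
    c=bot.read_camera(n)
    for k in("blue","amber"):
        for a,p in blobs(c,*COL[k],BOX[n]):
            X=ray(c,p,{"blue":65,"amber":74}[k])-[569.4,12,0]
            if k=="blue" and np.hypot(*X[:2])<100: X=ray(c,p,99)-[569.4,12,0]
            print(n,k,a,p,"r",np.hypot(*X[:2]).round(1),"ang",ang(X).round(1))
E
python3 st.py
```

```text
time_s: 5.15
eef_pos: [461.2, 88.5, 56.6]
eef_rot: [-0.462, 0.887, -0.0, 0.002]
wrist_force: [1.7, 0.4, 0.8]
width: 0.0
time_s: 6.15
eef_pos: [438.9, 37.5, 55.9]
eef_rot: [-0.635, 0.772, -0.0, 0.0]
wrist_force: [-0.0, -0.2, -0.5]
width: -0.0
[438.9  37.5  55.9] r 133.0 th 168.9 yawx 258.9 q [ 0.09  0.23 -0.51  0.82 -0.   -1.29] F [-0.  -0.2 -0.5]
top blue 68 [259.97 186.81] r 131.9 ang 56.0
top blue 66 [342.   192.45] r 134.4 ang 296.8
scene blue 8 [346.88 250.88] r 113.3 ang 171.8
scene blue 157 [257.73 269.32] r 130.3 ang 298.0
scene blue 47 [336.06 274.7 ] r 57.8 ang 115.9
scene blue 72 [330.67 328.58] r 138.6 ang 57.3
scene amber 181 [335.93 284.88] r 61.1 ang 105.3
```

```bash
python3 -m jog '[[[-4.6,-0.1,0],2],[[-4.6,-0.1,0],2],[[0,0,-30],0],[[0,0,-35],0],[[0,0,-30],0],[[-18.4,-1.3,0],8],[[-18.4,-1.3,0],8],[[-18.4,-1.3,0],8],[[-18.4,-1.3,0],8],[[-18.4,-1.3,0],8],[[-18.4,-1.3,0],8],[[-18.4,-1.3,0],8]]'
python3 -m jog '[[[-18.4,-1.3,0],8],[[-18.4,-1.3,0],8],[[-18.4,-1.3,0],8],[[-18.4,-1.3,0],8],[[-18.4,-1.3,0],8],[[-18.4,-1.3,0],8],[[-18.4,-1.3,0],8],[[-18.4,-1.3,0],8],[[0,0,0],0],[[0,0,0],0]]'
python3 st.py
```

```text
time_s: 7.45
eef_pos: [525.6, 137.9, 150.1]
eef_rot: [-0.161, 0.987, -0.0, -0.0]
wrist_force: [0.7, -0.5, 0.1]
width: 0.001
time_s: 8.45
eef_pos: [661.5, 105.3, 149.7]
eef_rot: [0.383, 0.924, -0.0, -0.001]
wrist_force: [-0.0, 1.0, 0.5]
width: -0.002
[661.5 105.3 149.7] r 131.1 th 45.4 yawx 135.0 q [ 0.16  0.52  0.21  1.26 -0.    0.94] F [-0.   1.   0.5]
top blue 66 [342.   192.45] r 134.4 ang 296.8
scene blue 135 [349.74 244.59] r 131.6 ang 175.6
scene blue 165 [257.93 269.39] r 129.8 ang 298.1
scene blue 32 [336.84 275.09] r 59.7 ang 115.3
scene blue 76 [330.7  329.21] r 140.1 ang 57.2
scene amber 188 [337.23 285.85] r 64.9 ang 104.2
```

```bash
python3 -m jog '[[[0,0,35],0],[[0,0,30],0],[[0,0,20],0],[[0,0,9],0],[[0,0,0],0],[[4.6,-0.1,0],-2],[[4.6,-0.1,0],-2],[[4.6,-0.1,0],-2],[[4.6,-0.1,0],-2],[[6.9,-0.2,0],-3],[[6.9,-0.2,0],-3],[[6.9,-0.2,0],-3]]'
python3 -m jog '[[[6.9,-0.2,0],-3],[[6.9,-0.2,0],-3],[[6.9,-0.2,0],-3],[[6.9,-0.2,0],-3],[[6.9,-0.2,0],-3],[[6.9,-0.2,0],-3],[[6.9,-0.2,0],-3],[[6.9,-0.2,0],-3],[[6.9,-0.2,0],-3],[[6.9,-0.2,0],-3],[[6.9,-0.2,0],-3],[[6.9,-0.2,0],-3]]'
python3 -m jog '[[[6.9,-0.2,0],-3],[[6.9,-0.2,0],-3],[[6.9,-0.2,0],-3],[[6.9,-0.2,0],-3],[[6.9,-0.2,0],-3],[[6.9,-0.2,0],-3],[[6.9,-0.2,0],-3],[[4.6,-0.1,0],-2],[[2.3,0,0],-1],[[0,0,0],0]]'
python3 st.py
```

```text
time_s: 9.75
eef_pos: [630.9, 128.8, 57.1]
eef_rot: [0.241, 0.971, 0.0, 0.001]
wrist_force: [2.2, -0.4, 2.1]
width: 0.003
time_s: 10.95
eef_pos: [550.6, 143.0, 57.1]
eef_rot: [-0.071, 0.997, 0.0, 0.001]
wrist_force: [2.1, 0.9, 1.3]
width: -0.002
time_s: 11.95
eef_pos: [498.7, 123.7, 56.7]
eef_rot: [-0.275, 0.961, 0.0, 0.0]
wrist_force: [1.4, 0.8, 0.1]
width: -0.002
[498.7 123.7  56.7] r 132.2 th 122.3 yawx 212.0 q [ 0.24  0.34 -0.35  0.88  0.   -0.31] F [1.4 0.8 0.1]
top blue 50 [291.84 166.6 ] r 134.9 ang 9.1
top blue 39 [301.87 230.41] r 55.3 ang 190.8
top blue 59 [344.02 229.73] r 134.0 ang 250.4
top amber 71 [302.1  233.94] r 60.8 ang 190.1
scene blue 94 [285.4  239.26] r 130.5 ang 249.6
scene blue 40 [324.18 252.95] r 55.5 ang 187.4
scene blue 6 [375.5 282. ] r 148.1 ang 124.6
scene blue 117 [281.75 324.54] r 137.4 ang 11.0
scene amber 167 [324.13 262.96] r 46.1 ang 180.5
```

```bash
python3 -m jog '[[[4.6,-0.1,0],-2],[[6.9,-0.2,0],-3],[[6.9,-0.2,0],-3],[[6.9,-0.2,0],-3],[[4.6,-0.1,0],-2],[[2.3,0,0],-1],[[2.3,0,0],-1],[[0,0,0],0],[[0,0,0],0]]'
python3 st.py
python3 - <<'E'
from h import *
cs=[bot.read_camera(n) for n in("top","scene")]
for n,c in zip(("top","scene"),cs):
    for k in("green","red","blue"):print(n,k,blobs(c,*COL[k],BOX[n]))
x0,y0,x1,y1=BOX["scene"]
cv2.imwrite("pics/s3.png",cv2.resize(cs[1]["img"][y0:y1,x0:x1,::-1],None,fx=4,fy=4,interpolation=cv2.INTER_CUBIC)[:600])
E
```

```text
time_s: 12.95
eef_pos: [472.0, 101.7, 56.2]
eef_rot: [-0.398, 0.917, -0.0, -0.0]
wrist_force: [0.3, 0.6, -0.0]
width: -0.001
[472.  101.7  56.2] r 132.4 th 137.3 yawx 226.9 q [ 0.21  0.3  -0.42  0.86 -0.   -0.61] F [ 0.3  0.6 -0. ]
top blue 54 [279.76 170.11] r 134.4 ang 24.2
top blue 64 [346.7  217.66] r 133.9 ang 265.3
top blue 35 [307.17 229.  ] r 56.0 ang 206.1
top amber 74 [307.35 232.38] r 60.7 ang 204.4
scene blue 120 [273.63 246.98] r 129.6 ang 265.4
scene blue 40 [318.35 251.08] r 54.9 ang 202.6
scene blue 6 [360.5 270.5] r 115.8 ang 139.2
scene blue 82 [296.27 330.48] r 139.7 ang 25.8
scene amber 165 [318.44 261.25] r 43.8 ang 198.6
top green [(np.int32(21), array([282.62, 211.71])), (np.int32(85), array([334.39, 275.47]))]
top red [(np.int32(27), array([310.93, 194.41]))]
top blue [(np.int32(54), array([279.76, 170.11])), (np.int32(63), array([346.73, 217.62])), (np.int32(35), array([307.17, 229.  ]))]
scene green [(np.int32(91), array([327.97, 198.49]))]
scene red [(np.int32(68), array([297.74, 186.16])), (np.int32(37), array([288.43, 276.43]))]
scene blue [(np.int32(120), array([273.68, 246.96])), (np.int32(41), array([318.27, 251.1 ])), (np.int32(6), array([360.5, 270.5])), (np.int32(81), array([296.25, 330.43]))]
```

View pics/s3.png

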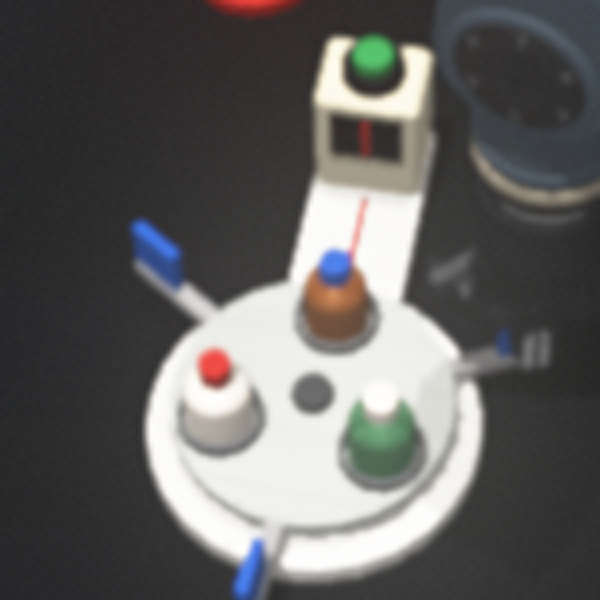

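The scene crop shows amber nearly on the red line and slightly short of it (bottle at (335,300), line running (365,200)→(350,255)). I'll get the remaining angle by triangulation.

```bash
cat > fin.py <<'E'
from h import *
cs=[bot.read_camera(n) for n in("top","scene")]
c0=np.array([569.4,12,0]); out={}
B=[{k:[p for a,p in blobs(c,*COL[k],BOX[n],15)] for k in("blue","green")} for n,c in zip(("top","scene"),cs)]
for k in("blue","green"):
    for p in B[0][k]:
        for q in B[1][k]:
            X=tri(cs,(p,q)); e=np.linalg.norm(proj(cs[0],X)-p)+np.linalg.norm(proj(cs[1],X)-q); d=X-c0; r=np.hypot(*d[:2])
            ok=e<4 and ((50<X[2]<75 and 120<r<145) or (90<X[2]<120 and (45<r<65 or r>190)))
            if ok: print(k,X.round(1),"err",e.round(1),"r",r.round(1),"ang",ang(d).round(1))
E
python3 fin.py
```

```text
blue [693.2  68.7  57.5] err 1.2 r 136.2 ang 24.6
blue [ 558.2 -120.5   61.5] err 1.4 r 133.0 ang 265.2
blue [518.6 -11.3  97.2] err 1.2 r 55.9 ang 204.7
green [391.6 -85.2 115.7] err 1.3 r 202.6 ang 208.7
```

```bash
python3 -m jog '[[[2.3,0,0],-1],[[2.3,0,0],-1],[[2.3,0,0],-1],[[1.8,0,0],-0.8],[[0,0,0],0],[[0,0,0],0],[[0,0,0],0]]'; python3 fin.py
```

```text
time_s: 13.95
eef_pos: [466.1, 95.1, 56.3]
eef_rot: [-0.428, 0.904, -0.0, -0.0]
wrist_force: [-0.8, -0.3, 0.1]
width: -0.004
blue [688.   76.6  57.7] err 1.3 r 135.1 ang 28.6
blue [ 567.3 -120.6   61.8] err 1.1 r 132.6 ang 269.1
blue [520.7 -15.   96.6] err 1.1 r 55.7 ang 209.0
green [391.5 -85.2 115.6] err 1.3 r 202.8 ang 208.7
```

All three independent angles (208.6, 209.1, 209.0) are within about 0.4° of the reader axis at 208.7. Backing off and lifting.

```bash
python3 -m jog '[[[-4.6,-0.1,0],0],[[-6,0,0],0],[[0,0,-20],0],[[0,0,-35],0],[[0,0,-35],0],[[0,0,-15],0],[[0,0,0],0],[[0,0,0],0]]'; python3 - <<'E'
from h import *
from scipy.spatial.transform import Rotation as R
s=bot.sense();r=R.from_quat(s["eef_rot"]);print(s["eef_pos"].round(1),r.inv().apply(np.array([391.4,-85.2,160])-s["eef_pos"]).round(1),s["q"].round(2))
E
python3 fin.py
```

```text
time_s: 14.85
eef_pos: [473.2, 103.6, 160.9]
eef_rot: [-0.428, 0.904, -0.0, -0.0]
wrist_force: [-0.6, 0.1, -0.4]
width: 0.0
[473.2 103.6 160.9] [197.9 -56.2   0.9] [ 0.22  0.2  -0.24  1.12 -0.   -0.67]
blue [688.1  76.5  57.5] err 1.2 r 135.1 ang 28.5
blue [ 567.2 -120.7   62. ] err 1.0 r 132.8 ang 269.0
blue [520.8 -15.1  96.7] err 1.2 r 55.6 ang 209.2
green [391.6 -85.2 115.7] err 1.3 r 202.6 ang 208.7
```

```bash
python3 -m jog '[[[20,-5.6,0],0],[[35,-10,0],0],[[35,-10,0],0],[[35,-10,0],0],[[35,-10,0],0],[[25,-7,0],0],[[13,-3.6,0],0],[[0,0,0],0],[[0,0,0],0],[[0,0,0],0]]'; python3 - <<'E'
from h import *
from scipy.spatial.transform import Rotation as R
s=bot.sense();r=R.from_quat(s["eef_rot"]);print(s["eef_pos"].round(1),r.inv().apply(np.array([391.4,-85.2,125])-s["eef_pos"]).round(1))
c=bot.read_camera("scene");cv2.imwrite("pics/s4.png",cv2.resize(c["img"][120:320,210:450,::-1],None,fx=3,fy=3,interpolation=cv2.INTER_CUBIC))
E
```

```text
time_s: 15.95
eef_pos: [391.4, -84.9, 160.9]
eef_rot: [-0.429, 0.904, 0.0, -0.0]
wrist_force: [0.3, 1.0, 0.1]
width: -0.003
[391.4 -84.9 160.9] [ 0.3 -0.2 35.9]
```

View pics/s4.png

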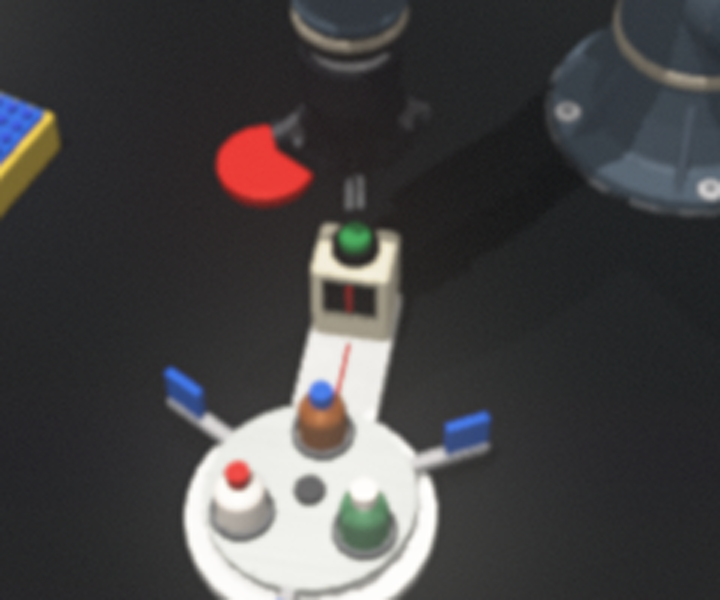

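The fingertip (355,195) is directly above the button (355,240), and amber (320,425) stands at the red line. Before pressing I'll check the red line's own direction.

```bash
python3 - <<'E'
from h import *
for n in("top","scene"):
    c=bot.read_camera(n); I=c["img"].astype(int)
    e=I[:,:,0]-np.maximum(I[:,:,1],I[:,:,2])
    m=np.zeros(e.shape,bool)
    for r in range(100,172,2):
        a=np.radians(208.7); 
        u,v=proj(c,[569.4+r*np.cos(a),12+r*np.sin(a),18]).round().astype(int); m[v-5:v+6,u-7:u+8]=1
    m&=(e>35)
    ys,xs=np.nonzero(m)
    for z in (18,30):
        P=np.array([ray(c,(x,y),z)[:2] for x,y in zip(xs,ys)])-[569.4,12]
        r=np.hypot(*P.T); P=P[(r>90)&(r<180)]
        if len(P)>3:
            L=cv2.fitLine(P.astype(np.float32),cv2.DIST_L2,0,.01,.01).ravel()
            print(n,z,len(P),"mean",P.mean(0).round(1),"ang of mean",ang(P.mean(0)).round(1),"r",np.hypot(*P.mean(0)).round(0),"dir",ang(L[:2]).round(1))
E
```

```text
Traceback (most recent call last):
ValueError: operands could not be broadcast together with shapes (0,) (2,)
```

```bash
python3 - <<'E'
from h import *
n="scene"; c=bot.read_camera(n); I=c["img"].astype(int)
e=I[:,:,0]-np.maximum(I[:,:,1],I[:,:,2]); m=np.zeros(e.shape,bool)
for r in range(100,172,2):
    a=np.radians(208.7); u,v=proj(c,[569.4+r*np.cos(a),12+r*np.sin(a),18]).round().astype(int); m[v-4:v+5,u-7:u+8]=1
m&=(e>35)&(np.arange(480)[:,None]<246); ys,xs=np.nonzero(m); print(list(zip(xs,ys)))
for z in (6,18):
    P=np.array([ray(c,(x,y),z)[:2] for x,y in zip(xs,ys)])-[569.4,12]
    print(z,len(P),P.mean(0).round(1),"ang",ang(P.mean(0)).round(1),"r",np.hypot(*P.mean(0)).round(0))
E
```

```text
[(np.int64(325), np.int64(235)), (np.int64(326), np.int64(235)), (np.int64(325), np.int64(236)), (np.int64(326), np.int64(236)), (np.int64(325), np.int64(237)), (np.int64(326), np.int64(237)), (np.int64(324), np.int64(238)), (np.int64(325), np.int64(238)), (np.int64(324), np.int64(239)), (np.int64(325), np.int64(239)), (np.int64(324), np.int64(240)), (np.int64(325), np.int64(240)), (np.int64(324), np.int64(241)), (np.int64(325), np.int64(241)), (np.int64(323), np.int64(242)), (np.int64(324), np.int64(242)), (np.int64(325), np.int64(242)), (np.int64(323), np.int64(243)), (np.int64(324), np.int64(243)), (np.int64(323), np.int64(244)), (np.int64(324), np.int64(244)), (np.int64(323), np.int64(245)), (np.int64(324), np.int64(245))]
6 23 [-136.4  -74.2] ang 208.5 r 155.0
18 23 [-129.7  -68.5] ang 207.8 r 147.0
```

The red line's direction (207.8–208.5°) matches amber within about 1°, so I'll press the button.

```bash
python3 -m jog '[[[0,0,15],0],[[0,0,13],0],[[0,0,8],0],[[0,0,2],0],[[0,0,2],0],[[0,0,2],0],[[0,0,0],0],[[0,0,0],0]]'; python3 -m jog '[[[0,0,1],0],[[0,0,1],0],[[0,0,0],0],[[0,0,0],0]]'
```

```text
time_s: 16.9
eef_pos: [391.5, -85.4, 119.7]
eef_rot: [-0.428, 0.904, -0.0, 0.0]
wrist_force: [-1.4, 2.4, 2.9]
width: 0.003
time_s: 17.3
eef_pos: [391.5, -85.4, 117.4]
eef_rot: [-0.428, 0.904, -0.0, 0.0]
wrist_force: [0.1, 2.2, 3.5]
width: 0.007
```

```bash
python3 -m jog '[[[0,0,1],0],[[0,0,1],0],[[0,0,0],0],[[0,0,0],0]]'; python3 -m jog '[[[0,0,1],0],[[0,0,1],0],[[0,0,0],0],[[0,0,0],0]]'
```

```text
time_s: 17.7
eef_pos: [391.5, -85.5, 115.9]
eef_rot: [-0.428, 0.904, -0.0, 0.0]
wrist_force: [-3.1, 3.6, 12.9]
width: 0.001
time_s: 18.1
eef_pos: [391.7, -85.5, 115.5]
eef_rot: [-0.428, 0.904, -0.001, 0.001]
wrist_force: [-9.9, 4.1, 36.8]
width: -0.001
```

It has hit the hard stop at z≈115.7 (36.8 N, well over the 5 N needed), after about 6 mm of travel. Releasing and retreating.

```bash
python3 -m jog '[[[0,0,-2],0],[[0,0,-2],0],[[0,0,-5],0],[[0,0,-15],0],[[0,0,-30],0],[[0,0,-40],0],[[0,0,-30],0],[[-45,12,0],0],[[-45,12,0],0],[[-45,12,0],0],[[-45,12,0],0],[[-45,12,0],0]]'; python3 -m jog '[[[-40,40,0],0],[[-40,40,0],0],[[-20,20,0],0],[[0,0,0],0],[[0,0,0],0],[[0,0,0],0]]'; python3 fin.py
python3 - <<'E'
from h import *
o=[]
for n in("top","scene"):
    c=bot.read_camera(n); o.append(c["img"][:,:,::-1])
i=cv2.resize(np.hstack(o),(800,300),interpolation=cv2.INTER_AREA)
x0,y0,x1,y1=BOX["top"];a=cv2.resize(o[0][y0:y1,x0:x1],(400,300)); x0,y0,x1,y1=BOX["scene"];b=cv2.resize(o[1][y0:y1,x0:x1],(400,300))
cv2.imwrite("pics/end.png",np.vstack([i,np.hstack([a,b])]))
E
```

```text
time_s: 19.3
eef_pos: [487.8, 128.2, 237.1]
eef_rot: [-0.428, 0.904, -0.0, -0.0]
wrist_force: [0.8, -1.4, -0.1]
width: -0.002
time_s: 19.9
eef_pos: [474.6, 253.3, 237.1]
eef_rot: [-0.428, 0.904, -0.0, -0.0]
wrist_force: [-0.7, -0.3, 0.0]
width: -0.002
blue [688.3  76.7  57.8] err 1.2 r 135.4 ang 28.6
blue [ 567.4 -120.6   62. ] err 1.2 r 132.7 ang 269.1
blue [520.7 -15.   96.6] err 1.1 r 55.7 ang 209.0
blue [456.1  81.3  62. ] err 0.9 r 132.8 ang 148.5
green [391.6 -85.2 115.9] err 1.3 r 202.6 ang 208.6
```

View pics/end.png

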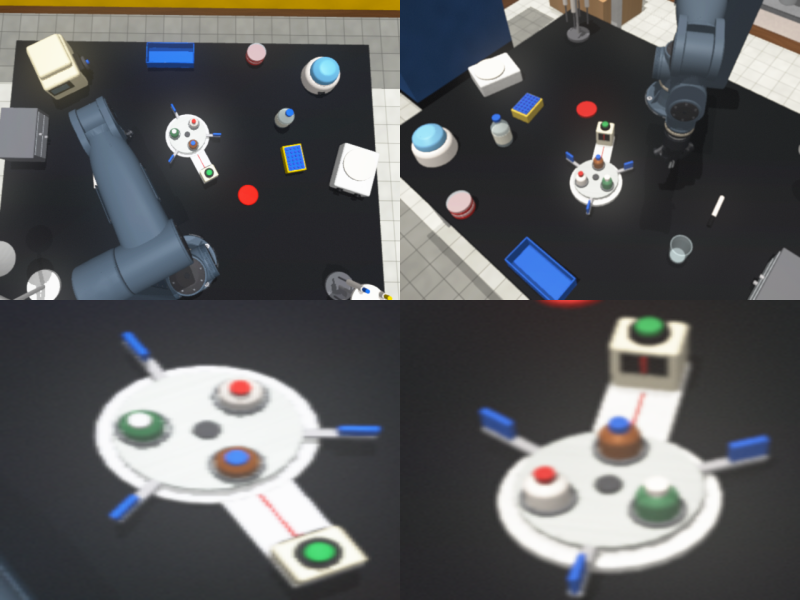

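The last picture shows amber on the red line facing the window. All bottles are upright in their wells, the button is back up, the arm is clear, and the other items haven't moved. The three paddle angles put amber at 208.7°, against 208.6° for the reader.

```bash
python3 -c "
from bench import bot
print(bot.sense()['wrist_force'].round(1)); print(bot.job_done())"
```

```text
[ 0.2  0.  -0.5]
the job is handed in; nothing more can be done
None
```

The amber bottle now stands in front of the reader's window, and the green button was pressed after it was in place. I handed the job in at about 20 s of the 64 s allowed.

- **Turning:** I turned the carousel about 176° counter-clockwise with the shut fingertip, in two slow strokes and two small corrections. Force readings between the push moves were about 2–3 N. No bottle was touched.
- **Button:** I pressed it to its hard stop, about 6 mm down. The wrist force ended at about 37 N up and 11 N sideways, more than the 5 N needed but under the limits. I then lifted off and moved clear.
- **Last checks:** The mean of the three paddles puts the amber bottle at 208.7° and its cap reads 209.0°; the reader axis through the button is at 208.6°. The bottles are upright, the button is back up, and nothing else on the bench had visibly moved.
- **Disagreement:** One rough single-camera reading put the red line at 207.8–208.5°, so it differs from the other measurements by up to about 1°.

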